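# Lever up the heavy plate of the petal press

### The arm

A 6-joint arm with a two-finger parallel gripper is mounted at the origin on the work surface; the furniture and walls round the work are solid. World frame = base frame: x ahead of the robot, y to its left, z up, the work surface at z = 0. Lengths are in mm, angles in degrees, forces in N, time in s.
With the tool pointing down it reaches from about 350 to 850 mm from the base axis. Payload 8.1 kg.
Tool frame: the origin (TCP) lies on the centre line of the jaws, within the pads' length; the fingertips stand 8 mm ahead of it and the grasp point (between the pads) lies 11 mm behind it; x points along the fingers, z is the direction in which the jaws open and shut, and the axes are right-handed (so a half turn about x gives the same grasp; the last joint's range is limited). The gripper opens to 85 mm and grips with 20 to 120 N. Pads are 22 mm wide; open, the fingers measure 114 mm over their backs; the gripper's body (76 mm by 85 mm) begins 54 mm behind the grasp point. The pads swing forward as they close: fully open they stand 13 mm farther back than shut.
Start: joints at [-77.888, 7.471, 85.268, -0, 87.261, -4.893], TCP at [175.497, -573.765, 239.292] pointing down, gripper open.
Joint ranges: [-169.43, 169.43], [-51.17, 129.36], [1.28, 143.12], [-76.62, 256.62], [0, 156.53], [-152.29, 152.29]. Speed limits (degrees/s): [136.94, 136.94, 159.86, 180, 180, 180].

### API

Orientations are given as [roll, pitch, yaw] about the fixed x, y, z axes, in that order (R = Rz(yaw) Ry(pitch) Rx(roll)).
In Python, from bench import r, vision, order gives the robot as it stands. The module is installed in compiled form; this text tells all that it offers.
- The arm moves only by the shell command python3 -m jog 'ROWS' [FORCE]. ROWS is JSON, a list of rows, each a list of 3 entries, a list of its own where there are three numbers: the shift along the world's x, y, z in m, then the turn, a rotation vector about the world's x, y, z in rad, then the opening, from -1 (shut) to 1 (fully open). A call has 1 to 5 rows; each row is the pose to reach, as a shift and turn from the pose commanded when the call began; what a row does not reach only later rows make up. A row lasts 1/12 s, in which the tool goes at most 41.7 mm and 7.16 degrees, less where a joint would pass 70% of its speed; a pose out of reach is approached as far as the arm can. A call with a gripper value outside its range is refused whole. The fingers move at their own pace and stop on an object; FORCE is the grip in N (left out, the last holds). Time passes only in rows, so rows that repeat a pose let the fingers close. It gives the time, the measured TCP pose, the force and the opening at its end, in the units of the state.
- r.sense(): the state, without advancing time (a new reading comes with each control period).
- vision.snapshot(name): name is "scene" or "side" or "wrist"; returns the picture (480x640x3 uint8, red, green, blue); there is no depth.
- vision.camera_model(name): a dict with "fov_y" (degrees; the focal length in pixels is half the picture's height over the tangent of half this angle, whatever the lens; pixels are square), "cx", "cy" (the principal point, pixels), "world_to_cam" (4x4, takes a point from world to camera coordinates). Camera axes: x right, y down, z forward; pixel columns grow to the right and rows downward; lengths in mm; the calibration is good to about 2 mm. A picture is of the moment at which its call begins: read the wrist's pose just before it. camera_model takes no time and is no camera call; for the wrist camera it gives the pose at the moment of the call.
- order.hand_in(): hands the job in, once; it reports no verdict.
The state is a dict: "time": time; "joint_pos": joint angles; "qd": joint speeds; "joint_efforts": joint torques, N m; "tool_pos": TCP position; "tcp_rot": TCP orientation; "ft_force": force on the tool from outside, world axes, zero at the start; "wrist_torque": the same for the moment, N m; "finger_gap": finger opening in mm.
Only numpy, scipy, OpenCV 4.12 (cv2) and the standard library are available. Lean on these libraries where they do the work, as an engineer would, in place of code of your own. Each camera call takes 0.05 s, during which the arm holds its last target.

### The job

With the fingertips, push the red sliding stop all the way out from under the blue lever of the petal press. Then press the lever's long end down onto its rubber pad so that the lever raises the heavy steel plate, and finish while still holding it down there, so that I can lay petals under the plate. Do not grasp or lift the lever out of its cradle, do not touch the plate itself, and leave the two dough pots and the cutter where they stand.

Things in the scene. Friction and masses are not known exactly. Their poses are not given: they have to be found in the camera images.
- press: Petal press fixed to the table: wooden base board 430 x 130 x 12 mm, steel cradle (cheeks 72 mm high) in its middle, bed at x +95 to +215 mm, rubber pad (top 22 mm above the table) at x -150 mm. Origin: on the table, straight below the cradle. x: level, from the cradle to the bed and plate (the lever's long end points to -x); y level; z up. Place and yaw vary.
- cradle (a point): Middle of the open-topped slots of the cradle that carry the lever's pin, 60 mm above the table; axes as the press.
- plate: Heavy steel plate 160 x 120 x 12 mm, a darker weight on top (28 mm thick in all, about 2 kg), lying on the bed and hinged at the far end. Origin: on the hinge axis at its underside, press x +215 mm, 52 mm above the table; x points from lip to hinge. It falls shut by its weight.
- plate_lip (a point): Underside of the plate's free edge, which overhangs the bed by 40 mm towards the lever. Its height is 52 mm above the table when shut and about 87 mm with the lever on its pad.
- lever: Blue lever, 20 mm wide, 12 thick, resting by a cross pin in the cradle. Origin: middle of the pin. Long end 170 mm, with a black press pad 46 x 42 mm; short end 80 mm, with a steel roller under the plate's lip. Axes parallel to the press's while the plate is shut (long end 0.2 rad up); 0.4 rad of turn puts the long end on the rubber pad, with 4 to 10 N. The red stop blocks it till pushed out.
- press_end (a point): Middle of the top face of the lever's black press pad, 150 mm from the pin: about 95 mm above the table at rest, about 35 mm with the lever on the rubber pad. Going down it stays within 5 mm of the same place in plan.
- stop (a joint): Travel of the red stop in m: near 0 = under the lever, 0.05 = fully out at its end stop. It slides along the press's +y and stays where it is left; friction about 1.5 N.
- stop_face (a point): Middle of the outer face of the red stop's upright push plate (40 mm wide, top 54 mm above the table), 36 mm above the table. It looks to the press's -y, is free on that side and is pushed along +y. It starts about 105 mm from the lever's middle line, at press x -80 mm. The stop's block under the lever is 24 x 30 mm, top 66 mm above the table.
- pot_a: Bystander: small dough pot with a curly pale top, 52 x 55 x 58 mm, loose, origin under its centre on the table.
- pot_b: Bystander: small dough pot, 56 x 52 x 63 mm, loose, origin under its centre on the table.
- cutter: Bystander: metal dough cutter, a wavy ring 58 x 56 x 23 mm, loose, origin under its centre on the table.

How it is judged:
By the outcome, as a careful person would: the job done as asked, in the order asked, and still so for the second after the job is handed in, while the arm keeps its last pose, push and grip.
It also fails if it takes over 48 s, if anything falls off the work surface, if the arm or the gripper's body presses on something with over 40 N, if the wrist force passes 120 N, or if a joint passes its speed limit or range.

## Working session

There is one attempt and no reset: what is moved stays moved. The work goes in short steps, Python scripts to look and compute and a shell command to move; the robot and the scene stay as the last step left them, time stands still between calls to the robot, and variables do not carry over. Pictures are saved under pics/ and viewed, and the job is handed in when it is done.

```bash
mkdir -p pics
python3 - <<'E'
from bench import r, vision, order
import cv2
s=r.sense(); print(s)
for n in("scene","side","wrist"):
    m=vision.camera_model(n); print(n,m)
    cv2.imwrite(f"pics/{n}0.png",vision.snapshot(n)[:,:,::-1])
E
```

```text
{'time': 0.0, 'joint_pos': array([-7.78876610e+01,  7.51570688e+00,  8.53304535e+01, -8.28848852e-04,
        8.72616859e+01, -4.89267402e+00]), 'qd': array([ 0.04750146,  0.01456201,  0.0055097 ,  0.03462574, -0.07519006,
        0.00891489]), 'joint_efforts': array([-1.82345084e-03, -5.69400537e+01, -5.00556993e+01, -4.48512310e-04,
        1.46819896e-02,  1.19047615e-05]), 'tool_pos': array([ 175.37865574, -573.22615262,  238.22692756]), 'tcp_rot': array([175.54711931,  89.89215058, 102.55217267]), 'ft_force': array([-0.18680551, -0.61912379,  0.8671796 ]), 'wrist_torque': array([-0.00301339, -0.01173215, -0.02335544]), 'finger_gap': 85.24449625013315}
scene {'fov_y': 54.83901709570772, 'cx': 322.26820701523087, 'cy': 246.28228397492666, 'world_to_cam': array([[ 8.92177994e-01, -4.51551280e-01,  1.09484689e-02,
        -5.62168983e+02],
       [-3.13443541e-01, -6.36392883e-01, -7.04810077e-01,
         2.24435076e+02],
       [ 3.25225421e-01,  6.25384314e-01, -7.09311558e-01,
         7.51206249e+02],
       [ 0.00000000e+00,  0.00000000e+00,  0.00000000e+00,
         1.0000000
[... 195 characters left out ...]
      [-2.60970426e-01, -5.67563714e-01, -7.80875065e-01,
         1.93886474e+02],
       [ 3.02756133e-01,  7.19973935e-01, -6.24480790e-01,
         7.34235638e+02],
       [ 0.00000000e+00,  0.00000000e+00,  0.00000000e+00,
         1.00000000e+00]])}
wrist {'fov_y': 61.666292854552275, 'cx': 317.9087478424583, 'cy': 242.69046694848743, 'world_to_cam': array([[ 2.91883220e-01, -9.56452479e-01, -1.68543575e-03,
        -5.98548380e+02],
       [-9.12914935e-01, -2.79121502e-01,  2.97787692e-01,
        -3.86159342e+01],
       [-2.85290217e-01, -8.53805708e-02, -9.54630635e-01,
         3.79828575e+02],
       [ 0.00000000e+00,  0.00000000e+00,  0.00000000e+00,
         1.00000000e+00]])}
```

View pics/scene0.png

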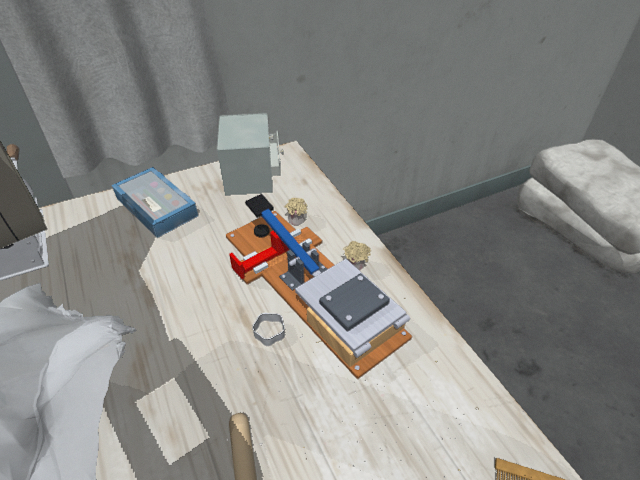

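View pics/side0.png

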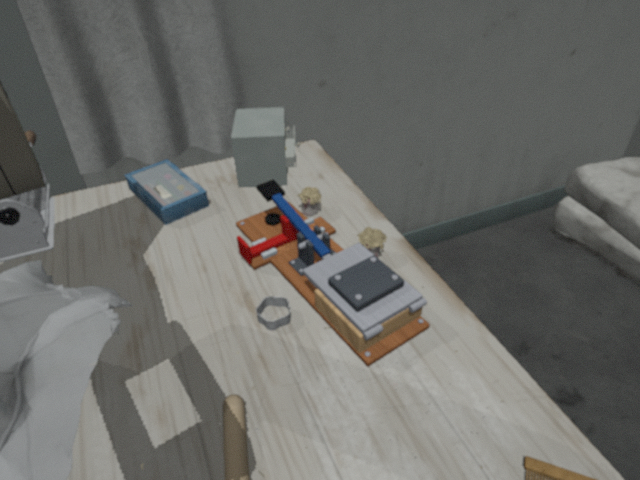

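View pics/wrist0.png

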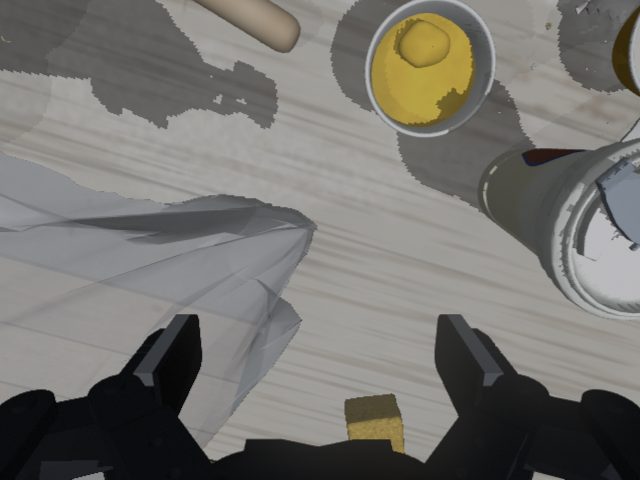

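The scene view shows the press: black pad about (259,205), red push plate (238,263), steel plate (353,303), cutter (268,328), and pots (296,208) and (356,250). The side view agrees. The wrist camera does not see the press yet. I'll enlarge and measure.

```bash
cat > h.py <<'E'
import numpy as np, cv2
from bench import r, vision
def ray(m,u,v):
    f=240/np.tan(np.radians(m["fov_y"]/2)); W=np.array(m["world_to_cam"]); R=W[:3,:3]; t=W[:3,3]
    c=-R.T@t; d=R.T@np.array([(u-m["cx"])/f,(v-m["cy"])/f,1]); return c,d/np.linalg.norm(d)
def onz(m,u,v,z):
    c,d=ray(m,u,v); return c+d*(z-c[2])/d[2]
def proj(m,p):
    f=240/np.tan(np.radians(m["fov_y"]/2)); W=np.array(m["world_to_cam"]); q=W[:3,:3]@np.asarray(p,float)+W[:3,3]
    return np.array([m["cx"]+f*q[0]/q[2],m["cy"]+f*q[1]/q[2]])
E
python3 - <<'E'
from h import *
a=cv2.imread("pics/scene0.png")[180:390,215:425]; cv2.imwrite("pics/scz.png",cv2.resize(a,(600,600),interpolation=cv2.INTER_CUBIC))
for n,b in(("scene",cv2.imread("pics/scene0.png")),("side",cv2.imread("pics/side0.png"))):
    m=vision.camera_model(n)
    hsv=cv2.cvtColor(b,cv2.COLOR_BGR2HSV)
    red=((hsv[...,0]<6)|(hsv[...,0]>174))&(hsv[...,1]>190)&(hsv[...,2]>90)
    blue=(abs(hsv[...,0].astype(int)-110)<10)&(hsv[...,1]>170)
    blue[:, :215]=0
    for k,q in(("red",red),("blue",blue)):
        ys,xs=np.nonzero(q); print(n,k,len(xs),xs.min(),xs.max(),ys.min(),ys.max(),xs.mean(),ys.mean())
print([onz(vision.camera_model("scene"),u,v,z).round() for u,v,z in((259,205,95),(238,263,36),(353,303,80),(268,328,20),(360,376,12),(410,335,12),(227,236,12))])
E
```

```text
scene red 778 230 287 231 278 258.5064267352185 256.08997429305913
scene blue 709 262 318 209 273 289.4809590973202 240.73342736248236
side red 614 238 294 215 262 269.128664495114 240.9543973941368
side blue 498 272 329 193 255 299.86746987951807 224.35140562248995
[array([542., 111.,  95.]), array([463.,  34.,  36.]), array([ 596., -179.,   80.]), array([ 462., -122.,   20.]), array([ 562., -271.,   12.]), array([ 681., -241.,   12.]), array([474., 140.,  12.])]
```

View pics/scz.png

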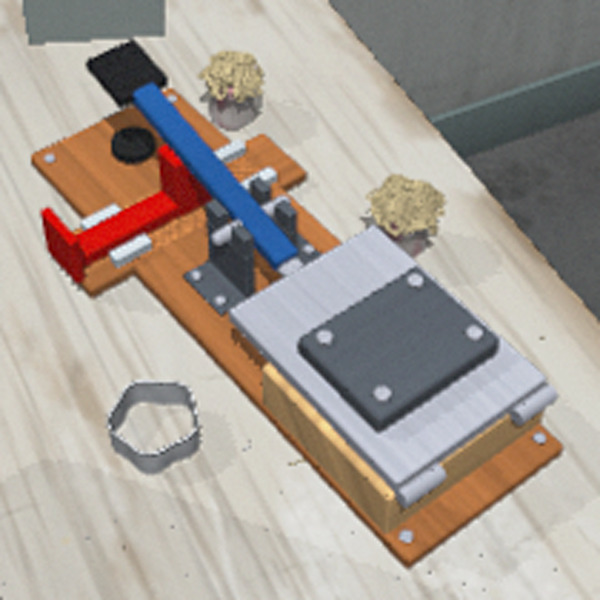

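Run:
```python
from h import *
a=cv2.imread("pics/side0.png")[165:375,230:440]; cv2.imwrite("pics/siz.png",cv2.resize(a,(600,600),interpolation=cv2.INTER_CUBIC))
from scipy.optimize import least_squares
m=vision.camera_model("scene")
P=[((410,565),(215,-65,12)),((561,452),(215,65,12)),((231,318),(55,-60,64)),((375,222),(55,60,64)),((33,157),(-215,-65,12)),((127,72),(-150,0,95))]
uv=np.array([[215+p[0][0]*.35,180+p[0][1]*.35] for p in P])-0.3
def f(q,full=False):
    c,s=np.cos(q[2]),np.sin(q[2])
    e=[proj(m,[q[0]+c*p[1][0]-s*p[1][1],q[1]+s*p[1][0]+c*p[1][1],p[1][2]])-uv[i] for i,p in enumerate(P)]
    return np.array(e).ravel()
o=least_squares(f,[560,-40,-1.4],loss="soft_l1"); print(o.x,np.degrees(o.x[2])); print(f(o.x).reshape(-1,2).round(1))
```

```text
[573.1740944  -43.84498681  -1.35927745] -77.88086113526586
[[-3.  -1.1]
 [-0.8 -3.4]
 [ 2.5  3.7]
 [ 3.7  5.9]
 [-5.3 -0.9]
 [ 0.9  2.5]]
```

View pics/siz.png

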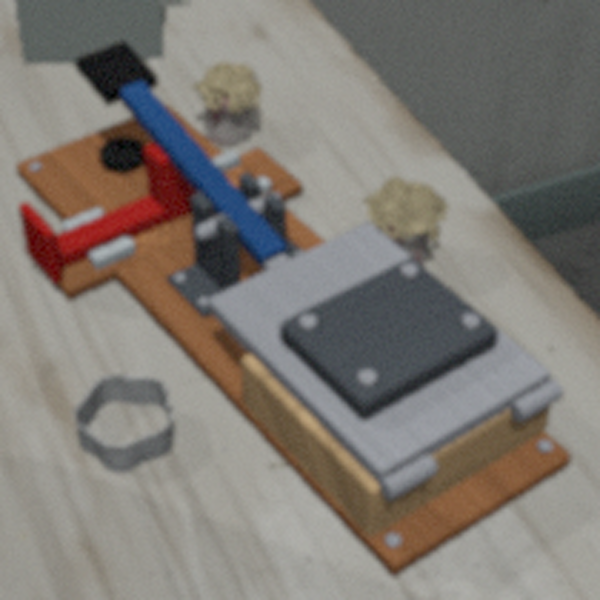

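```bash
cat > fit.py <<'E'
from h import *
from scipy.optimize import least_squares
ms,md=vision.camera_model("scene"),vision.camera_model("side")
S=[((231,318),(55,-60,64)),((375,224),(55,60,64)),((133,145),(-150,0,22)),((127,72),(-150,0,95)),((398,485),(215,-60,64)),((553,385),(215,60,64)),((43,208),(-100,-105,54)),((76,243),(-60,-105,54))]
D=[((210,300),(55,-60,64)),((372,224),(55,60,64)),((124,155),(-150,0,22)),((117,72),(-150,0,95)),((383,480),(215,-60,64)),((558,387),(215,60,64)),((24,207),(-100,-105,54)),((60,240),(-60,-105,54))]
obs=[(ms,np.array(p[0])*.35+[215,180]-.3,p[1]) for p in S]+[(md,np.array(p[0])*.35+[230,165]-.3,p[1]) for p in D]
def T(q,p):
    c,s=np.cos(q[2]),np.sin(q[2]); return np.array([q[0]+c*p[0]-s*p[1],q[1]+s*p[0]+c*p[1],p[2]])
def f(q): return np.array([proj(m,T(q,p))-u for m,u,p in obs]).ravel()
if __name__=="__main__":
    o=least_squares(f,[560,-40,-1.4],loss="soft_l1"); print(o.x,np.degrees(o.x[2])); print(f(o.x).reshape(-1,2).round(1).tolist())
    for m,u,p in obs: print(p,(onz(m,*u,p[2])).round(1))
    for n,w in(("scene",ms),("side",md)): print(n, ray(w,320,240)[0])
    for k,p in dict(face=(-80,-105,36),end=(-150,0,95),pad=(-150,0,22),cr=(0,0,60)).items(): print(k,T(o.x,p).round(1))
E
python3 fit.py
```

```text
[574.69253105 -29.8268834   -1.37573   ] -78.82352255774971
[[-0.8, -2.3], [0.7, 0.6], [0.9, -1.4], [0.1, -2.3], [-0.1, 1.6], [-0.6, -1.0], [-0.9, 1.1], [-1.7, 1.1], [0.3, 1.1], [0.9, 0.4], [1.3, -0.9], [0.7, -2.0], [0.5, 0.3], [0.4, -2.7], [-1.1, 0.3], [-3.5, 0.3]]
(55, -60, 64) [ 525.7 -100.7   64. ]
(55, 60, 64) [643.8 -70.3  64. ]
(-150, 0, 22) [542.2 114.1  22. ]
(-150, 0, 95) [542.8 110.8  95. ]
(215, -60, 64) [ 559.1 -249.9   64. ]
(215, 60, 64) [ 674.9 -231.3   64. ]
(-100, -105, 54) [454.8  50.   54. ]
(-60, -105, 54) [463.8   9.9  54. ]
(55, -60, 64) [527.  -92.8  64. ]
(55, 60, 64) [643.2 -70.6  64. ]
(-150, 0, 22) [542.3 115.6  22. ]
(-150, 0, 95) [542.1 111.2  95. ]
(215, -60, 64) [ 557.1 -251.5   64. ]
(215, 60, 64) [ 671.6 -233.7   64. ]
(-100, -105, 54) [454.4  48.   54. ]
(-60, -105, 54) [465.9   6.9  54. ]
scene [ 327.59115246 -580.81184369  697.17826744]
side [ 334.0959419  -638.96359218  601.05628161]
face [456.2  28.3  36. ]
end [545.6 117.3  95. ]
pad [545.6 117.3  22. ]
cr [574.7 -29.8  60. ]
```

Run:
```python
from h import *
from scipy.spatial.transform import Rotation as Ro
s=r.sense(); R=Ro.from_euler("xyz",s["tcp_rot"],degrees=True).as_matrix(); print(R.round(3)); print("jaw az",np.degrees(np.arctan2(R[1,2],R[0,2])),"tool y az",np.degrees(np.arctan2(R[1,1],R[0,1])))
m=vision.camera_model("scene")
for k,u,v,z in(("box",225,192,0),("box",272,192,0),("box",285,165,0),("brown",40,250,0),("clothtip",125,330,0),("cloth",40,290,0),("pin",240,420,20),("blue",155,232,0),("blueR",198,215,0),("potA base",297,221,0),("potB base",357,263,0),("cutter",268,328,12)): print(k,onz(m,u,v,z).round())
p=onz(m,225,192,0)
for z in range(60,260,20): print(z,proj(m,[p[0],p[1],z]).round())
print(vision.camera_model("wrist")["world_to_cam"][:3,:3].T@-vision.camera_model("wrist")["world_to_cam"][:3,3])
```

```text
[[-0.     0.956  0.292]
 [ 0.001  0.292 -0.956]
 [-1.     0.    -0.001]]
jaw az -72.99371041247505 tool y az 17.006279450962836
box [521. 300.   0.]
box [622. 251.   0.]
box [694. 339.   0.]
brown [113. 285.   0.]
clothtip [235.   1.   0.]
cloth [106. 168.   0.]
pin [ 362. -257.   20.]
blue [340. 234.   0.]
blueR [440. 248.   0.]
potA base [632. 130.   0.]
potB base [689. -41.   0.]
cutter [ 463. -116.   12.]
60 [221. 171.]
80 [220. 164.]
100 [219. 157.]
120 [218. 149.]
140 [216. 141.]
160 [215. 133.]
180 [213. 125.]
200 [212. 117.]
220 [210. 108.]
240 [209.  99.]
[ 247.82289752 -550.8706192   373.21799579]
```

```bash
G='[[[0.1,0.18,0.02],[0,0,-0.05],-1]]'; python3 -m jog '[[[0.1,0.18,0.02],[0,0,-0.05],-1],[[0.1,0.18,0.02],[0,0,-0.05],-1],[[0.1,0.18,0.02],[0,0,-0.05],-1],[[0.1,0.18,0.02],[0,0,-0.05],-1],[[0.1,0.18,0.02],[0,0,-0.05],-1]]' 40
```

```text
time: 0.57
tool_pos: [275.9, -391.8, 259.0]
tcp_rot: [177.8, 90.0, 101.9]
ft_force: [1.3, 0.2, 1.0]
finger_gap: 25.2
```

```bash
python3 -m jog '[[[0.07,0.19,0],[0,0,-0.05],-1],[[0.07,0.19,0],[0,0,-0.05],-1],[[0.07,0.19,0],[0,0,-0.05],-1],[[0.07,0.19,0],[0,0,-0.05],-1],[[0.07,0.19,0],[0,0,-0.05],-1]]'; python3 -m jog '[[[0.054,0.195,-0.02],[0,0,0],-1],[[0.054,0.195,-0.02],[0,0,0],-1],[[0.054,0.195,-0.02],[0,0,0],-1],[[0.054,0.195,-0.02],[0,0,0],-1],[[0.054,0.195,-0.02],[0,0,0],-1]]'
python3 - <<'E'
from h import *
from scipy.spatial.transform import Rotation as Ro
s=r.sense(); print(s["time"],s["tool_pos"]);R=Ro.from_euler("xyz",s["tcp_rot"],degrees=True).as_matrix(); print(R.round(3))
np.save("wm.npy",vision.camera_model("wrist")["world_to_cam"])
cv2.imwrite("pics/wrist1.png",vision.snapshot("wrist")[:,:,::-1])
E
```

```text
time: 0.98
tool_pos: [345.7, -201.4, 259.2]
tcp_rot: [120.2, 90.0, 41.5]
ft_force: [0.6, 0.1, 1.1]
finger_gap: -0.0
time: 1.4
tool_pos: [399.4, -6.3, 239.1]
tcp_rot: [97.2, 90.0, 18.5]
ft_force: [1.0, -0.1, -0.3]
finger_gap: 0.2
1.4 [399.44151226  -6.28373142 239.0828799 ]
[[ 0.001  0.981  0.196]
 [ 0.     0.196 -0.981]
 [-1.     0.001 -0.   ]]
```

View pics/wrist1.png

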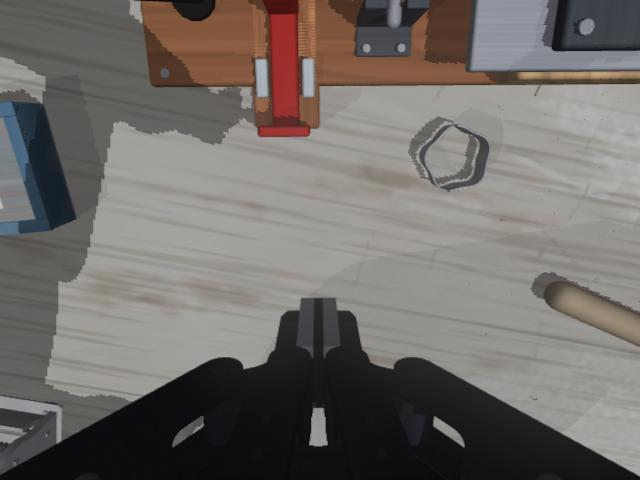

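The wrist view shows the push plate's outer edge from (258,135) to (310,135). The board edge runs nearly level at row 86, and the lane in front of the plate is clear.

Run:
```python
from h import *
m=vision.camera_model("wrist")
for k,u,v,z in(("pl",258,136,54),("pr",310,136,54),("pl top",258,128,54),("b1",155,87,12),("b2",250,86,12),("b3",470,85,12),("rubber",194,5,22),("fingertip L",302,298,231),("fr",337,298,231)): print(k,onz(m,u,v,z).round(1))
a,b=onz(m,155,87,12),onz(m,460,85,12); print(np.degrees(np.arctan2(*(b-a)[[1,0]])))
```

```text
pl [451.7  58.1  54. ]
pr [459.6  18.9  54. ]
pl top [457.5  59.   54. ]
b1 [470.8 154.9  12. ]
b2 [487.5  76.7  12. ]
b3 [ 525.  -103.7   12. ]
rubber [536.4 126.3  22. ]
fingertip L [407.7   7.7 231. ]
fr [410.4  -5.5 231. ]
-78.15937385836595
```

```bash
python3 -m jog '[[[0.012,0.036,-0.1],[0,0,0],-1],[[0.012,0.036,-0.1],[0,0,0],-1],[[0.012,0.036,-0.1],[0,0,0],-1]]'
python3 - <<'E'
from h import *
m=vision.camera_model("wrist"); print(r.sense()["tool_pos"])
a=vision.snapshot("wrist")[:,:,::-1]; cv2.imwrite("pics/wrist2.png",a)
b=vision.snapshot("scene")[:,:,::-1]; cv2.imwrite("pics/scene2.png",b)
print(proj(vision.camera_model("scene"),r.sense()["tool_pos"]-[0,0,8]))
for k,z in(("f",54),): print(m["world_to_cam"].tolist())
E
```

```text
time: 1.7
tool_pos: [409.9, 28.9, 135.6]
tcp_rot: [-111.0, 89.8, 170.4]
ft_force: [-0.6, 0.4, -0.3]
finger_gap: -0.3
[409.87919232  28.90490722 135.57636338]
[202.80615549 240.12247218]
[[0.19657447749790916, -0.9804883674727881, -0.0010178639257954491, -51.52941074377865], [-0.9350290984065336, -0.18777275128041004, 0.3007689794670501, 380.108538544782], [-0.2950916127738801, -0.05817177259747768, -0.9536964847074662, 403.1164610852529], [0.0, 0.0, 0.0, 1.0]]
```

View pics/wrist2.png

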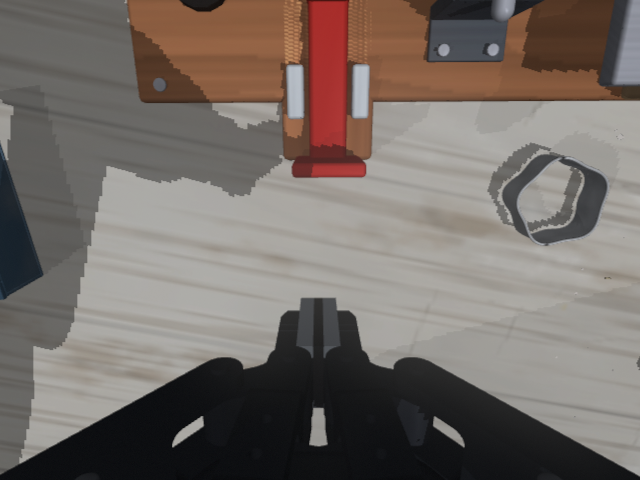

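View pics/scene2.png

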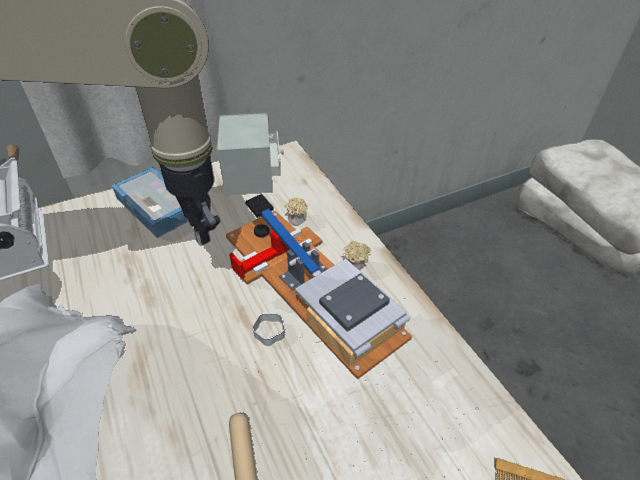

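The wrist view puts the push plate at columns 292–366, about 10 px right of the fingers (319). That is roughly 5 mm, so I'll shift that much while going down.

```bash
python3 - <<'E'
from h import *
m=vision.camera_model("wrist")
for u,v in((292,177),(366,177)): print(onz(m,u,v,54).round(1))
E
python3 -m jog '[[[0.001,-0.005,-0.04],[0,0,0],-1],[[0.001,-0.005,-0.08],[0,0,0],-1],[[0.001,-0.005,-0.095],[0,0,0],-1],[[0.001,-0.005,-0.095],[0,0,0],-1]]'
python3 - <<'E'
from h import *
cv2.imwrite("pics/wrist3.png",vision.snapshot("wrist")[:,:,::-1])
E
```

```text
[448.9  51.5  54. ]
[456.7  12.9  54. ]
time: 2.13
tool_pos: [409.9, 21.6, 41.9]
tcp_rot: [-103.0, 89.7, 178.2]
ft_force: [-0.2, 0.1, 0.4]
finger_gap: -0.3
```

View pics/wrist3.png

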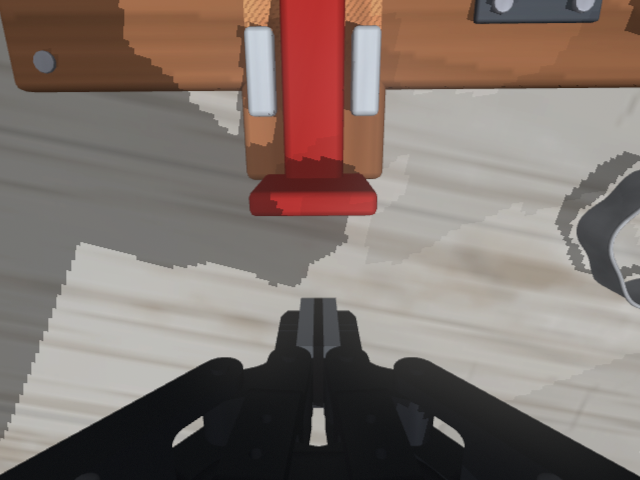

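Centred (plate mid-column 313, fingers 319). Now pushing along the press's +y.

```bash
python3 -m jog '[[[0.02,0.004,0],[0,0,0],-1],[[0.035,0.007,0],[0,0,0],-1],[[0.045,0.009,0],[0,0,0],-1],[[0.055,0.011,0],[0,0,0],-1],[[0.065,0.013,0],[0,0,0],-1]]'
python3 - <<'E'
from h import *
cv2.imwrite("pics/wrist4.png",vision.snapshot("wrist")[:,:,::-1])
E
```

```text
time: 2.6
tool_pos: [480.3, 34.7, 48.0]
tcp_rot: [73.3, 89.8, -5.5]
ft_force: [-2.4, 0.2, 0.7]
finger_gap: -0.1
```

View pics/wrist4.png

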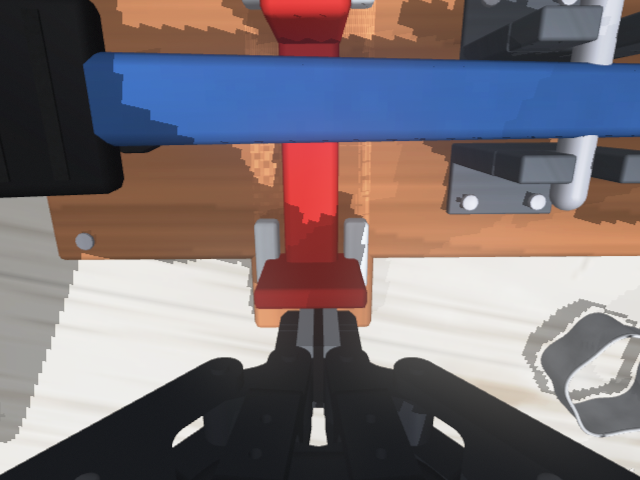

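Contact made: the block is already emerging on the lever's far side (red at (307,25)). Continuing gently.

```bash
python3 -m jog '[[[0.008,0.0016,-0.004],[0,0,0],-1],[[0.012,0.0024,-0.004],[0,0,0],-1],[[0.015,0.003,-0.004],[0,0,0],-1]]';python3 -m jog '[[[0.003,0.0006,0],[0,0,0],-1],[[0.005,0.001,0],[0,0,0],-1]]'; python3 -m jog '[[[0.002,0.0004,0],[0,0,0],-1],[[0.004,0.0008,0],[0,0,0],-1]]'
```

```text
time: 2.9
tool_pos: [493.9, 37.9, 42.4]
tcp_rot: [71.4, 89.9, -7.3]
ft_force: [-13.6, -3.6, 9.0]
finger_gap: -0.0
time: 3.07
tool_pos: [493.9, 38.2, 40.9]
tcp_rot: [-90.2, 89.5, -168.9]
ft_force: [-30.4, -8.4, 22.9]
finger_gap: 0.2
time: 3.23
tool_pos: [494.0, 38.3, 40.3]
tcp_rot: [-91.3, 89.0, -170.0]
ft_force: [-51.5, -13.0, 44.3]
finger_gap: -0.2
```

The stop is on its end (x stalled at 494 with the force rising). Backing off and checking.

```bash
python3 -m jog '[[[-0.015,-0.003,0.004],[0,0,0],-1],[[-0.05,-0.01,0.004],[0,0,0],-1],[[-0.07,-0.014,0.02],[0,0,0],-1],[[-0.07,-0.014,0.06],[0,0,0],-1],[[-0.07,-0.014,0.1],[0,0,0],-1]]'
python3 - <<'E'
from h import *
cv2.imwrite("pics/wrist5.png",vision.snapshot("wrist")[:,:,::-1])
a=vision.snapshot("scene")[180:390,215:425,::-1]; cv2.imwrite("pics/sc5.png",cv2.resize(a,(600,600),interpolation=cv2.INTER_CUBIC))
m=vision.camera_model("wrist");np.save("wm5.npy",m["world_to_cam"])
print(r.sense()["tool_pos"])
E
```

```text
time: 3.65
tool_pos: [428.1, 25.9, 139.9]
tcp_rot: [-104.4, 89.7, 176.8]
ft_force: [2.6, -1.1, 1.4]
finger_gap: -0.0
[436.0347959   25.55931667 148.80218577]
```

View pics/wrist5.png

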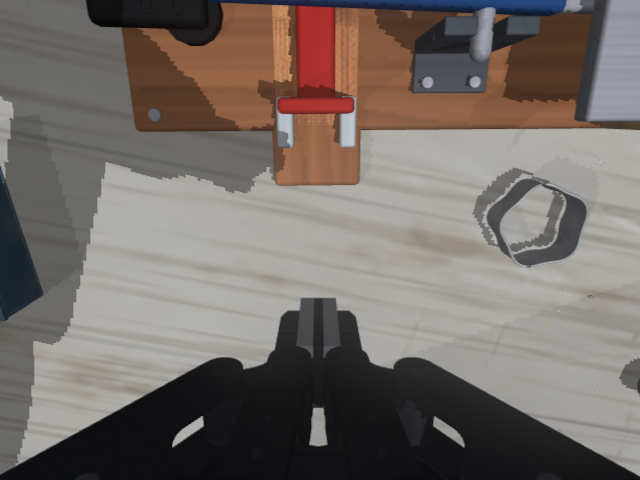

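View pics/sc5.png

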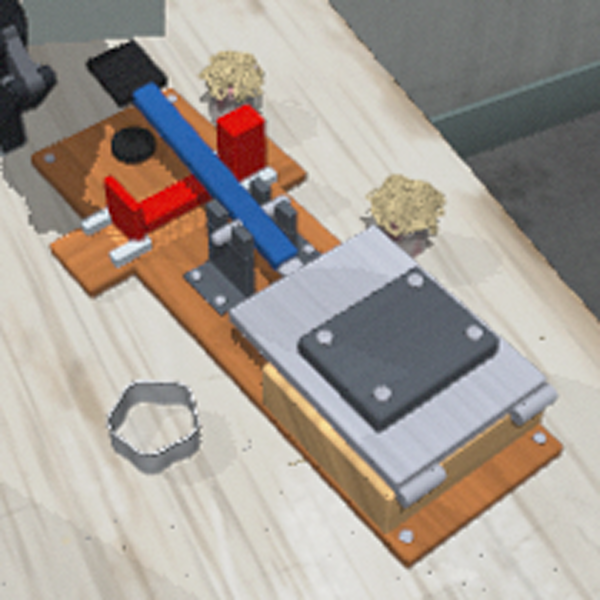

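The stop is fully out: its push plate has moved to the rail area, the block stands clear of the lever, and the pots and cutter are unmoved. Next, toward the black pad.

```bash
python3 -m jog '[[[0.0,0.02,0.04],[0,0,0],-1],[[0.04,0.08,0.04],[0,0,0],-1],[[0.04,0.08,0.04],[0,0,0],-1],[[0.04,0.08,0.04],[0,0,0],-1],[[0.04,0.08,0.04],[0,0,0],-1]]'
python3 - <<'E'
from h import *
print(r.sense()["tool_pos"])
m=vision.camera_model("wrist");np.save("wm6.npy",m["world_to_cam"])
cv2.imwrite("pics/wrist6.png",vision.snapshot("wrist")[:,:,::-1])
E
```

```text
time: 4.17
tool_pos: [472.3, 107.1, 181.6]
tcp_rot: [84.8, 89.9, 6.2]
ft_force: [-0.9, 0.4, 0.5]
finger_gap: -0.4
[472.25917281 107.0885055  181.58498818]
```

View pics/wrist6.png

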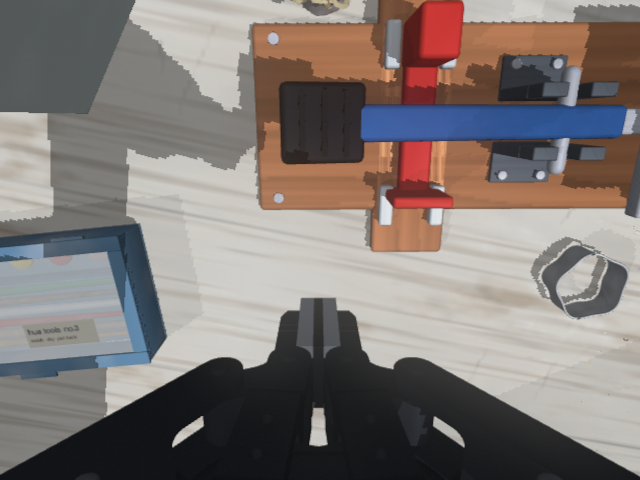

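The pad spans (281–364, 82–163) in the wrist view, with its centre at about (322,122).

Run:
```python
from h import *
m=vision.camera_model("wrist");print(np.abs(m["world_to_cam"]-np.load("wm6.npy")).max())
m["world_to_cam"]=np.load("wm6.npy")
for u,v in((322,122),(282,83),(364,163)): print(onz(m,u,v,95).round(1))
print(proj(m,[474,107,173]))
for h in (95,): print(onz(m,275,118,12))
```

```text
0.9824789389832063
[544.7 120.   95. ]
[559.4 144.   95. ]
[528.2  93.4  95. ]
[320.42633865 313.65593259]
[540.07078546 152.92072611  12.        ]
```

```bash
python3 -m jog '[[[0.035,0.005,0],[0,0,0],-1],[[0.071,0.01,-0.02],[0,0,0],-1],[[0.071,0.01,-0.055],[0,0,0],-1],[[0.071,0.01,-0.06],[0,0,0],-1],[[0.071,0.01,-0.06],[0,0,0],-1]]'
python3 - <<'E'
from h import *
print(r.sense()["tool_pos"])
cv2.imwrite("pics/wrist7.png",vision.snapshot("wrist")[:,:,::-1])
a=vision.snapshot("scene")[130:340,180:390,::-1]; cv2.imwrite("pics/sc7.png",cv2.resize(a,(600,600),interpolation=cv2.INTER_CUBIC))
print(r.sense()["tool_pos"])
E
```

```text
time: 4.63
tool_pos: [539.4, 114.7, 117.1]
tcp_rot: [-92.9, 89.6, -171.7]
ft_force: [-0.3, -0.2, 0.1]
finger_gap: -0.1
[539.41050962 114.67446609 117.05912805]
[542.04830735 115.35570728 121.34809703]
```

View pics/wrist7.png

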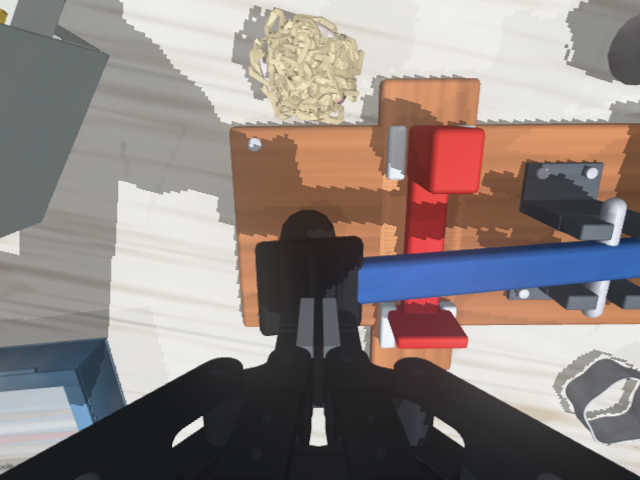

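View pics/sc7.png

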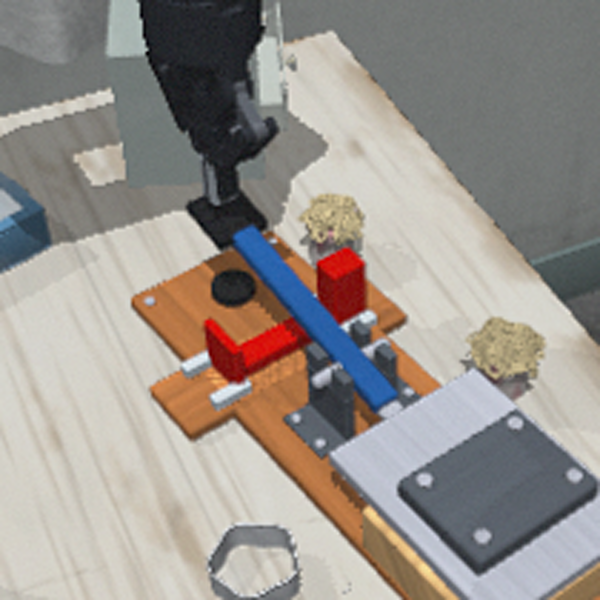

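Scene view: the fingers stand above the black pad. The wrist view puts the pad at (258–362, 240–333), slightly left of the fingers (319). I'll check where the finger axis meets the pad.

Run:
```python
from h import *
m=vision.camera_model("wrist"); t=r.sense()["tool_pos"]; print(t)
print(proj(m,[t[0],t[1],95]),proj(m,[t[0],t[1],t[2]-8]), onz(m,310,286,95), onz(m,310,240,93),onz(m,310,333,93))
```

```text
[542.04830735 115.35570728 121.34809703]
[319.156566   298.19580322] [319.304824   318.15687784] [546.96373546 120.38850392  95.        ] [566.86971017 124.2465643   93.        ] [523.23719659 115.87275053  93.        ]
```

```bash
python3 -m jog '[[[0.003,0.003,-0.015],[0,0,0],-1],[[0.003,0.003,-0.025],[0,0,0],-1],[[0.003,0.003,-0.035],[0,0,0],-1],[[0.003,0.003,-0.045],[0,0,0],-1],[[0.003,0.003,-0.055],[0,0,0],-1]]';  python3 -m jog '[[[0,0,-0.005],[0,0,0],-1],[[0,0,-0.01],[0,0,0],-1],[[0,0,-0.013],[0,0,0],-1]]'
python3 - <<'E'
from h import *
cv2.imwrite("pics/wrist8.png",vision.snapshot("wrist")[:,:,::-1])
a=vision.snapshot("scene")[130:340,180:390,::-1]; cv2.imwrite("pics/sc8.png",cv2.resize(a,(600,600),interpolation=cv2.INTER_CUBIC))
s=r.sense();print(s["tool_pos"],s["ft_force"])
E
```

```text
time: 5.15
tool_pos: [546.9, 119.9, 67.6]
tcp_rot: [103.5, 89.7, 24.8]
ft_force: [-1.1, 6.2, 6.9]
finger_gap: 0.2
time: 5.4
tool_pos: [546.4, 119.7, 54.1]
tcp_rot: [100.9, 89.8, 22.2]
ft_force: [-0.2, 2.7, 7.6]
finger_gap: -0.0
[546.37089459 119.65316615  54.06173208] [-1.29037748  3.08273794  4.62075169]
```

View pics/sc8.png

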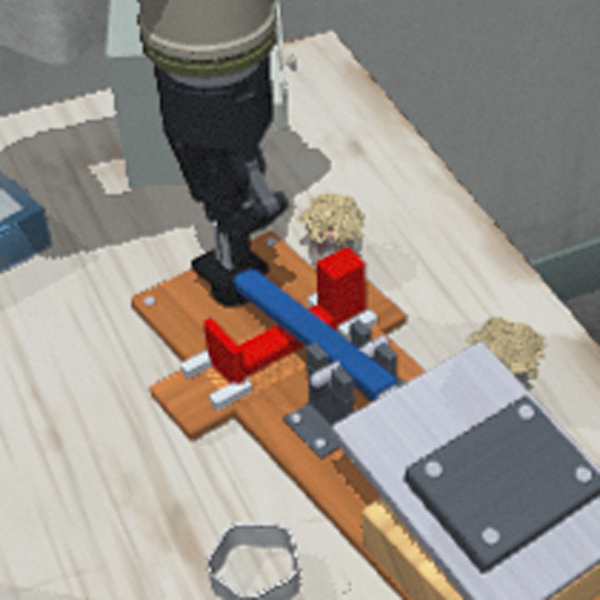

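View pics/wrist8.png

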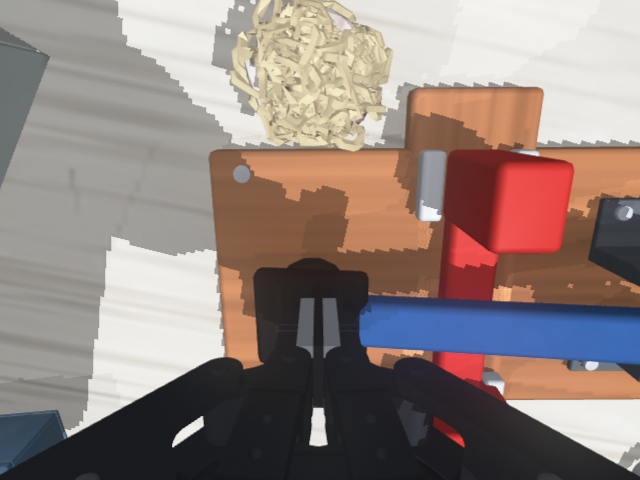

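The lever is going down and the plate is rising. Continuing to the rubber pad in small steps.

```bash
python3 -m jog '[[[0,0,-0.005],[0,0,0],-1],[[0,0,-0.009],[0,0,0],-1],[[0,0,-0.011],[0,0,0],-1],[[0,0,-0.011],[0,0,0],-1]]';  python3 -m jog '[[[0,0,-0.001],[0,0,0],-1],[[0,0,-0.002],[0,0,0],-1],[[0,0,-0.002],[0,0,0],-1]]'; python3 -m jog '[[[0,0,-0.001],[0,0,0],-1],[[0,0,-0.002],[0,0,0],-1],[[0,0,-0.002],[0,0,0],-1]]'
```

```text
time: 5.83
tool_pos: [547.4, 119.0, 44.9]
tcp_rot: [80.7, 89.7, 2.0]
ft_force: [-4.6, -0.2, 14.7]
finger_gap: -0.3
time: 6.08
tool_pos: [547.6, 118.9, 44.5]
tcp_rot: [78.7, 89.7, 0.0]
ft_force: [-10.4, -2.0, 29.2]
finger_gap: 0.0
time: 6.33
tool_pos: [547.8, 118.9, 44.1]
tcp_rot: [76.3, 89.7, -2.4]
ft_force: [-19.3, -3.5, 45.2]
finger_gap: -0.3
```

Seated: the height has stalled at 44 while the force rises. I'll ease off to a moderate hold and verify.

```bash
python3 -m jog '[[[-0.001,0,0.0025],[0,0,0],-1],[[-0.001,0,0.0025],[0,0,0],-1],[[-0.001,0,0.0025],[0,0,0],-1]]'
python3 - <<'E'
from h import *
cv2.imwrite("pics/wrist9.png",vision.snapshot("wrist")[:,:,::-1])
for n,(x,y) in(("scene",(200,170)),("side",(210,155))):
    a=vision.snapshot(n)[y:y+210,x:x+240,::-1]; cv2.imwrite(f"pics/{n}9.png",cv2.resize(a,(685,600),interpolation=cv2.INTER_CUBIC))
s=r.sense();print(s["time"],s["tool_pos"],s["ft_force"],s["wrist_torque"])
E
```

```text
time: 6.58
tool_pos: [547.4, 119.0, 44.7]
tcp_rot: [80.9, 89.6, 2.2]
ft_force: [-4.8, -1.2, 21.2]
finger_gap: -0.1
6.7333 [547.35942404 118.9954795   44.67727088] [-5.19605297 -1.72665687 21.75669372] [-3.75594236e-01  8.29823906e-01 -6.41985631e-04]
```

View pics/scene9.png

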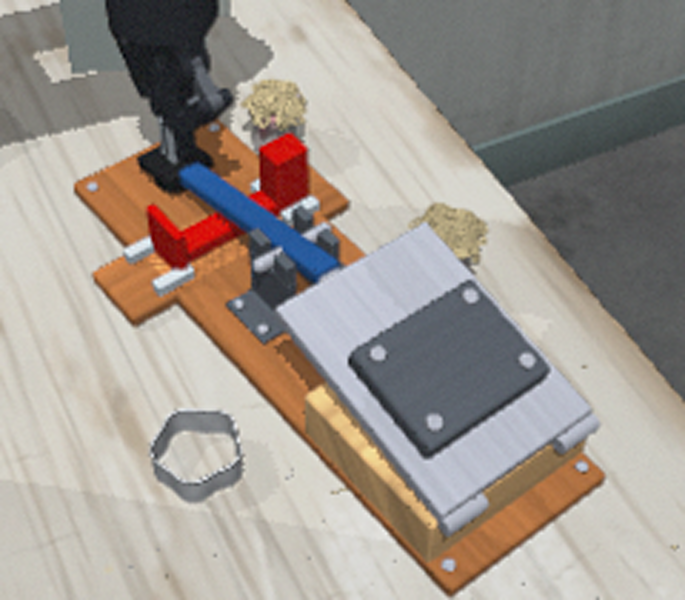

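View pics/side9.png

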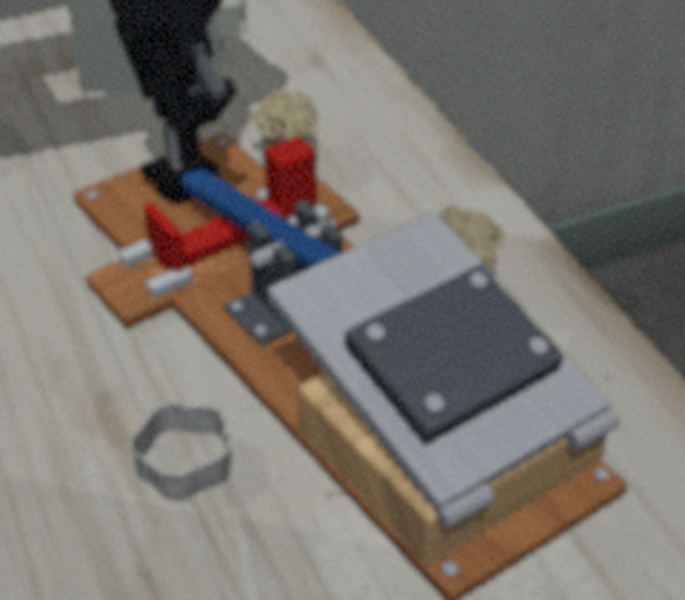

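View pics/wrist9.png

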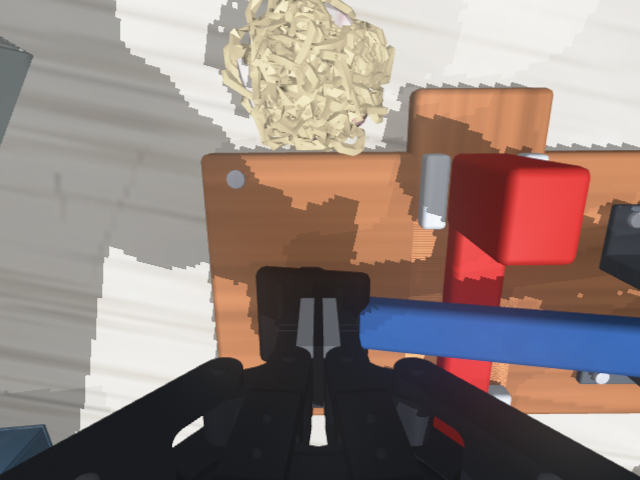

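All views show the plate raised, the lever down on its pad, the stop out, and the pots and cutter in place. The hold is steady at about 21 N, so I'm handing in.

Run:
```python
from bench import order, r
order.hand_in()
s=r.sense();print(s["time"],s["tool_pos"],s["ft_force"])
```

```text
the job is handed in; nothing more can be done
the job is handed in; nothing more can be done
```

The stop is out, the lever is down and the plate is raised. I handed the job in at about 6.7 s with the arm still holding the lever down; no verdict was reported.

- **Stop:** I pushed it with the closed fingertips along the press's +y until it stalled against its end. The wrist and scene pictures show its block well clear of the lever. The push peaked at about 52 N sideways plus 44 N upward before I backed off, which is within the 120 N wrist limit.
- **Lever:** I pressed the black pad down until its height stalled with the force rising (fingertips about 36 mm above the table, expected about 35). That peaked at about 45 N, and I eased it to a steady hold of about 21 N. I took both peaks with the fingertips, not the arm or gripper body.
- **Plate and bystanders:** The last scene and side pictures show the plate up, and both pots and the cutter where they stood. I never touched the plate or grasped the lever.

Two things did not agree or could not be checked. The wrist and scene cameras disagreed by up to 10 mm along the lever, so I aimed with close wrist views. I also could not read the state after hand-in, because the robot takes no calls by then.

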